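Load the countertop grill and start it

ROBOT

A 6-joint arm with a two-finger parallel gripper is mounted at the origin on a cart in front of the work surface, level with it; the furniture and walls round the work are solid. World frame = base frame: x ahead of the robot, y to its left, z up, the work surface at z = 0. Lengths are in mm, angles in degrees, forces in N, time in s.
With the tool pointing down it reaches from about 300 to 850 mm from the base axis. Payload 4.2 kg.
Tool frame: the origin (TCP) lies at the very end of the fingers, on their centre line; the grasp point (between the pads) lies 19 mm behind it; z points along the fingers, y is the line along which they close (so a half turn about z gives the same grasp; the last joint's range is limited). The gripper opens to 91 mm and grips with 3 to 60 N. Pads are 32 mm wide; open, the fingers measure 118 mm over their backs; the gripper's body (76 mm by 178 mm) begins 60 mm behind the grasp point.
Start: joints at [64.343, 18.312, 89.639, -0, 72.044, -1.146], TCP at [238.555, 523.197, 213.976] pointing down, gripper open.
Joint ranges: [-177.97, 177.97], [-48.28, 115.42], [12.27, 149.76], [-77.06, 257.06], [2.81, 150.46], [-146.56, 146.56]. Speed limits (degrees/s): [147.25, 147.25, 180, 180, 180, 180].

INTERFACE

Orientations are given as [roll, pitch, yaw] about the fixed x, y, z axes, in that order (R = Rz(yaw) Ry(pitch) Rx(roll)).
In Python, from workcell import env, eyes gives the robot as it stands.
- The arm moves only by the tool send_rows, never from a script. Its argument "targets" is text: rows parted by semicolons, each of 7 numbers parted by spaces: the shift along the tool's x, y, z in m, then the turn, a rotation vector about the tool's x, y, z in degrees, then the opening in per cent of the stroke, from 0 (shut) to 100 (fully open). A call has 1 to 12 rows; each row is the pose to reach, as a shift and turn from the pose commanded when the call began, along the tool's axes at that moment; what a row does not reach only later rows make up. A row lasts 1/12 s, in which the tool goes at most 41.7 mm and 7.16 degrees, less where a joint would pass 70% of its speed; a pose out of reach is approached as far as the arm can. A call with a gripper value outside its range is refused whole. The fingers move at their own pace and stop on an object; "grip_force" is the grip in N (left out, the last holds). Time passes only in rows, so rows that repeat a pose let the fingers close. It gives the time, the measured TCP pose, the force, the opening and the grip force at its end, in the units of the state.
- env.state(): the state, without advancing time (a new reading comes with each control period).
- eyes.grab_frame(name): name is "side" or "top"; returns a dict with "image" (420x560x3 uint8, blue, green, red), "fovy" (degrees; the focal length in pixels is half the picture's height over the tangent of half this angle, whatever the lens; pixels are square), "cx", "cy" (the principal point, pixels), "eye" and "attitude" of the camera in the world. Camera axes: x right, y up, looking along -z (the intrinsics and any distortion apply to the point x, -y, -z); pixel columns grow to the right and rows downward; lengths in mm; the calibration is good to about 2 mm. A picture is of the moment at which its call begins. There is no depth.
- env.job_done(): hands the job in; it is judged then, once.
The state is a dict: "time_s": time; "qpos": joint angles; "qvel": joint speeds; "effort": joint torques, N m; "ee_pos": TCP position; "ee_rot": TCP orientation; "force": force on the tool from outside, world axes, zero at the start; "torque": the same for the moment, N m; "gripper_width": finger opening in mm; "gripper_force": force on a finger pad.
Only numpy, scipy, OpenCV 4.12 (cv2) and the standard library are available. Lean on these libraries where they do the work, as an engineer would, in place of code of your own. Each camera call takes 0.05 s, during which the arm holds its last target. There are 200 camera calls.

TASK

Slide the tray with the lemon and the garlic into the countertop grill on the middle pair of runners, fully home, keeping it level so that nothing comes off it. Then start the grill: twist the start switch clockwise as far as it goes, let go and let it spring back. Leave the honey jar, the tin and the pepper mill standing where they are.

Things in the scene. Friction and masses are not known exactly. Their poses are not given: they have to be found in the camera images.
- grill: Open-fronted steel countertop grill, fixed. Cavity at the left, control column (y -207 to -103 mm) at the right, 310 mm wide, 157 deep. Origin on the worktop under the middle of the cavity's mouth; x points into the cavity (away from the robot), y left along the front, z up. Cavity: side walls at y = -89 and +89 mm, back wall at x = 123 mm.
- runner_mouth (a point): Middle of the front end of the middle runner pair: grill frame (0, 0, 80) mm, at the runners' upper faces; axes as the grill's. Three pairs of runners (10 mm wide, 3 mm thick ledges on the side walls, x = 4 to 122 mm) have upper faces at z = 36, 80 and 124 mm; a drip pan with rim up to z = 48 mm lies on the lowest.
- hood_edge (a point): Middle of the hood's lower front edge, grill frame (-14, 0, 166) mm: the hood overhangs the mouth by 14 mm and is solid from z = 166 to 205 mm, so the hand must lean back towards the robot to bring the handle home. Inside, a heating element hangs down to z = 156 mm; the loaded tray does not pass under it on the top pair.
- panel: Black sloping top of the control column with the switch. Origin on the switch's axis at the panel's surface: grill frame (50, -155, 160) mm. z points out of the panel, 35 degrees from vertical towards the robot; x points up the slope. The slope runs from z = 125 mm at the column's front (x = 0) to z = 211 mm at x = 123 mm (grill frame).
- start_switch (a joint): Angle of the silver start switch on the panel: 0 at rest, grows as it is turned clockwise seen from in front of the panel (about minus the panel's z), hard stop at 1.20 rad. A spring always drives it back to 0 (0.06 N m at rest, 0.20 N m at the stop); let go, it returns in under 0.5 s.
- switch_grip (a point): Point on the switch's axis to grip, 32 mm above the panel. z points out of the panel along the axis; x lies along the grip bar towards its black pointer line and turns with the switch. Grip bar 62 mm long (x), 16 mm wide (y), from 22 mm below this point to 8 mm above it; the disc under it, 62 mm in diameter, ends 22 mm below this point.
- tray: Aluminium tray, 118 mm deep (x), 170 wide (y), rim 16 mm high, floor 3 mm, about 0.16 kg, black stem handle at the middle of its front (-x) edge. Origin at the centre of its underside, z up. Starts on the chopping board, handle towards the robot. Fully home its origin is at (64, 0, 80) mm in the grill frame, x along the grill's x, its back against the back wall.
- tray_handle (a point): Middle of the tray's handle grip, tray frame (-95, 0, 30) mm, axes as the tray's. The grip is 52 mm long (x), 18 wide (y), 16 high (z), its underside 22 mm above the tray's underside. A steel plate 30 mm wide, up to 34 mm high, joins it to the tray 32 mm behind this point.
- lemon: Yellow lemon, 77 x 51 x 52 mm, about 0.1 kg, lying loose in the tray; origin at its underside as it lies at the start.
- garlic: Garlic bulb, 50 mm wide, 51 mm high, about 0.04 kg, loose in the tray; origin at its underside.
- prep_board: Brown chopping board, 230 x 340 x 21 mm, fixed, its long side (its own y) running away from the robot; origin at the centre of its underside.
- honey_jar: Honey jar with black lid, 63 mm diameter, 94 mm high, loose, beside the lane in front of the grill; origin at the centre of its underside.
- tin: Food tin, 75 mm diameter, 58 mm high, loose, beside the lane in front of the grill (it may have changed places with the honey jar); origin at the centre of its underside.
- pepper_mill: Wooden pepper mill, 58 mm diameter, 170 mm high, loose, between the chopping board and the lane in front of the grill; origin at the centre of its underside.
Mind the look-alikes: they are no part of the job. There is more than one size of the tray; the job needs the larger.

How it is judged (in metres and radians):
On the way, in this order (a step that is already met when the one before it is completed fails the run):
1. the tray lies fully home on the middle runners (x of tray in the frame of grill above 0.057 m and z of tray in the frame of grill between 0.075 and 0.087 m and angle between the x axis of tray and the x axis of grill, either way round below 0.08 rad), for 0.2 s.
2. the start switch is twisted to its stop (value of joint start_switch above 1.08 rad), for 0.1 s.
At the end, for the whole second after the job is handed in: The tray lies level (within 3 degrees) on the middle runners, its back within 7 mm of the back wall, with the lemon and the garlic still in it, at rest; the start switch, after having been at its stop (within 7 degrees), is back at rest (within 5 degrees) (x of tray in the frame of grill above 0.057 m and z of tray in the frame of grill between 0.075 and 0.084 m and angle between the x axis of tray and the x axis of grill, either way round below 0.08 rad and angle between tray's own z axis and vertical below 0.06 rad and linear speed of tray below 0.02 m/s and distance between each of lemon, garlic and tray below 0.115 m and height (world z) of each of lemon, garlic above 0.078 m and value of joint start_switch below 0.08 rad); the robot touches nothing.
It fails at once if the tray is tipped by more than 20 degrees (angle between tray's own z axis and vertical above 0.35 rad).
It fails at once if the honey jar is shifted by more than 25 mm or tipped over (distance of honey_jar from where it was at the start of the episode above 0.025 m or angle between honey_jar's own z axis and vertical above 0.4 rad).
It fails at once if the tin is shifted by more than 25 mm or tipped over (distance of tin from where it was at the start of the episode above 0.025 m or angle between tin's own z axis and vertical above 0.4 rad).
It fails at once if the pepper mill is shifted by more than 25 mm or tipped over (distance of pepper_mill from where it was at the start of the episode above 0.025 m or angle between pepper_mill's own z axis and vertical above 0.4 rad).
It also fails if it takes over 67 s, if anything falls off the work surface, if the arm or the gripper's body presses on something with over 40 N, if the wrist force passes 120 N, or if a joint passes its speed limit or range.

## Working session

There is one attempt and no reset: what is moved stays moved. The work goes in short steps, Python scripts to look and compute and a tool call to move; the robot and the scene stay as the last step left them, time stands still between calls to the robot, and variables do not carry over. Pictures are saved under pics/ and viewed, at most 13 in all, crops included, and the job is handed in when it is done.

Besides the shell and the picture viewer there is one more tool, called after "Emit:" in YAML: its name, and indented under it one key for each argument. send_rows: Moves the arm, as the interface text tells. Its arguments: {"type":"object","properties":{"targets":{"type":"string"},"grip_force":{"type":"number"}},"required":["targets"]}

```bash
mkdir -p pics; ls
python3 - <<'E'
from workcell import env, eyes
import cv2
for n in("side","top"):
    f=eyes.grab_frame(n); cv2.imwrite(f"pics/{n}0.png",f["image"])
    print({k:v for k,v in f.items() if k!="image"})
print(env.state())
E
```

```text
pics
{'fovy': 52.36072816892433, 'cx': 276.6077774035781, 'cy': 210.25633647036682, 'eye': array([ 355.39084819, -984.1501454 ,  525.2839112 ]), 'attitude': array([ 65.4409807 ,   0.71528301, -14.64259273])}
{'fovy': 49.36406867312828, 'cx': 279.9497846812509, 'cy': 208.9649176609027, 'eye': array([ 406.81512873, -135.49425573, 1281.13533296]), 'attitude': array([  7.81751026,   0.89878074, -89.62826723])}
{'time_s': 0.1, 'qpos': array([ 6.43432327e+01,  1.83493027e+01,  8.96973859e+01, -2.05278347e-04,
        7.20442615e+01, -1.14591814e+00]), 'qvel': array([ 0.05591376, -0.0092856 , -0.12133816, -0.08758494, -0.00701624,
       -0.02663808]), 'effort': array([-6.78089364e-04, -4.13331485e+01, -2.32512259e+01,  7.28320959e-02,
        4.22261108e-02, -6.60876776e-05]), 'ee_pos': array([238.35970426, 522.79028746, 213.204831  ]), 'ee_rot': array([-1.79909064e+02, -1.62374271e-03,  1.55489213e+02]), 'force': array([0.56297281, 0.18741694, 0.02640581]), 'torque': array([-0.00047288, -0.00276105, -0.01654812]), 'gripper_force': 0.0, 'gripper_width': 91.3192032870509}
```

View pics/side0.png

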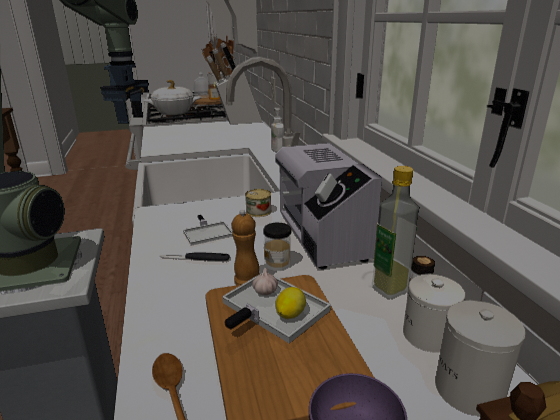

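View pics/top0.png

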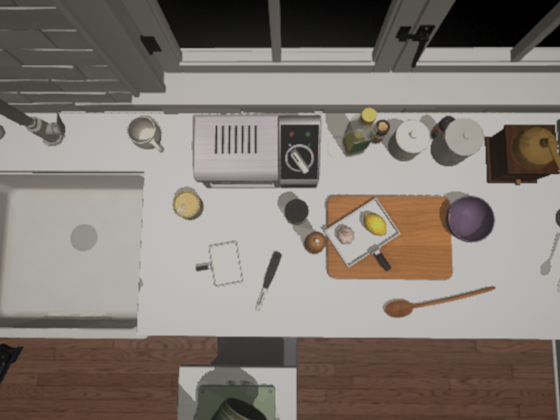

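Side: tray with lemon and garlic at (277,303), handle at (240,317); grill around (325,205); mill (245,250); jar (277,245); tin (258,203). Top: the large loaded tray is at (362,232) with its handle at (381,259). The look-alike is the small empty tray/rack at (226,263), so I choose the loaded one on the board. I'll take one close crop.

```bash
cat > h.py <<'E'
import numpy as np, cv2
from scipy.spatial.transform import Rotation as R
from scipy.optimize import least_squares
from workcell import env, eyes
CAM={'side':(52.36072816892433,276.6077774,210.25633647,[355.39084819,-984.1501454,525.2839112],[65.4409807,0.71528301,-14.64259273]),
'top':(49.36406867,279.94978468,208.96491766,[406.81512873,-135.49425573,1281.13533296],[7.81751026,0.89878074,-89.62826723])}
def cam(n):
    f,cx,cy,e,a=CAM[n]; return 210/np.tan(np.radians(f/2)),cx,cy,np.array(e),R.from_euler('xyz',a,degrees=True).as_matrix()
def ray(n,u,v,z):
    f,cx,cy,e,M=cam(n); d=M@np.array([(u-cx)/f,-(v-cy)/f,-1]); return e+d*(z-e[2])/d[2]
def proj(n,P):
    f,cx,cy,e,M=cam(n); p=(np.atleast_2d(P)-e)@M; return np.c_[cx-f*p[:,0]/p[:,2],cy+f*p[:,1]/p[:,2]]
def crop(n,c0,c1,r0,r1,k,name,im=None):
    im=eyes.grab_frame(n)["image"] if im is None else im
    cv2.imwrite(f"pics/{name}.png",cv2.resize(im[r0:r1,c0:c1],None,fx=k,fy=k,interpolation=cv2.INTER_CUBIC))
E
python3 - <<'E'
from h import *
crop('top',185,455,105,290,2.96,'topc',cv2.imread('pics/top0.png'))
crop('side',180,390,140,340,3,'sidec',cv2.imread('pics/side0.png'))
E
```

```text
(no output)
```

View pics/topc.png

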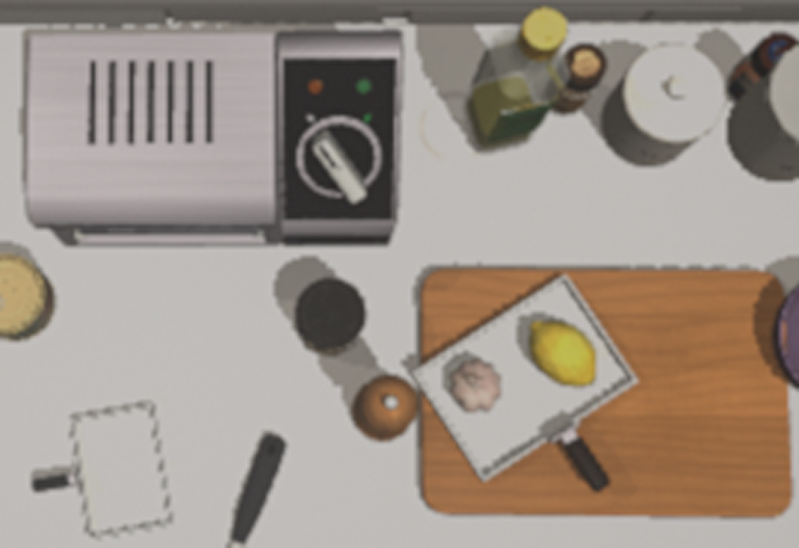

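View pics/sidec.png

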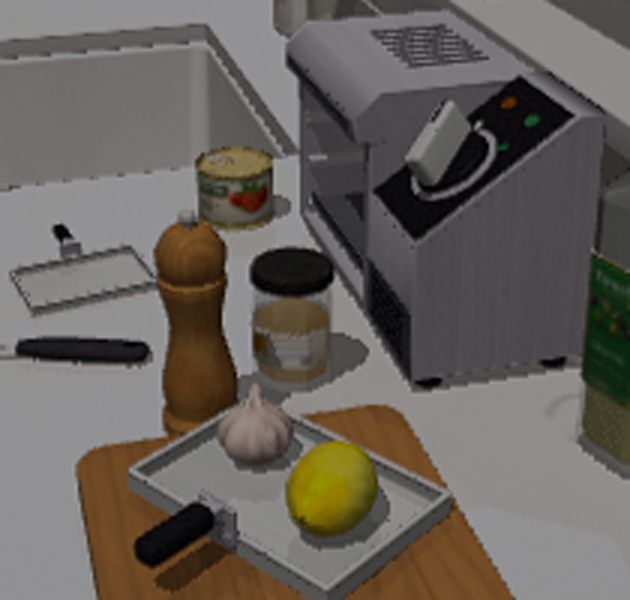

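Crop: tray rim corners (412,370), (566,277), (637,380), (486,480). Handle runs (570,437)–(602,487). Jar lid (330,315), mill top (390,404), tin (10,295). Switch ring centre (339,157), with the pointer end at the upper left. It is the loaded larger tray. Next I fit the poses.

```bash
cat > fit.py <<'E'
from h import *
T=lambda p:(185+p[0]/2.96,105+p[1]/2.96)
S=lambda p:(180+p[0]/3,140+p[1]/3)
def fit(L,x0,z0=0):
    def tf(x,P): c,s=np.cos(x[2]),np.sin(x[2]); P=np.array(P,float); return [c*P[0]-s*P[1]+x[0],s*P[0]+c*P[1]+x[1],P[2]+z0]
    fn=lambda x:np.concatenate([proj(n,tf(x,P))[0]-(T(q) if n=='top' else S(q)) for n,P,q in L])
    r=least_squares(fn,x0,loss='soft_l1'); return r.x,r.fun.reshape(-1,2).round(1)
h=16
g,res=fit([('top',(59,85,h),(412,370)),('top',(59,-85,h),(566,277)),('top',(-59,-85,h),(637,380)),('top',(-59,85,h),(486,480)),
 ('side',(-59,85,h),(131,470)),('side',(-59,-85,h),(328,587)),('side',(59,-85,h),(450,493)),('top',(-121,0,34),(601,484))],[350,-300,.6],21)
print('tray',g,np.degrees(g[2]),'\n',res.tolist())
c,s=np.cos(g[2]),np.sin(g[2]);print('handle',g[:2]+[-95*c,-95*s])
g,res=fit([('side',(0,-207,125),(413,241)),('side',(0,-103,125),(373,186)),('top',(0,-207,125),(394,243)),('top',(0,-103,125),(280,240)),('top',(143,-207,211),(401,33)),('side',(143,-207,211),(603,118)),
 ('top',(44.3,-155,168),(339,157)),('top',(143,103,205),(32,32))],[500,80,0])
print('grill',g,np.degrees(g[2]),'\n',res.tolist())
for n,p,z in(('jar',(330,315),94),('mill',(388,406),165),('tin',(8,295),58)): print(n,ray('top',*T(p),z))
# bar ends at switch_grip+8 height
c,s=np.cos(g[2]),np.sin(g[2]); Rg=np.array([[c,-s,0],[s,c,0],[0,0,1]]);a=np.radians(35)
Rp=np.array([[np.cos(a),0,-np.sin(a)],[0,1,0],[np.sin(a),0,np.cos(a)]])
for d in range(0,60,10):
  t=np.radians(d); P=[Rg@(np.array([50,-155,160])+Rp@np.array([k*31*np.cos(t),k*31*np.sin(t),40]))+[g[0],g[1],0] for k in(1,-1)]
  print(d,((proj('top',P)-[185,105])*2.96).round(0).tolist(),((proj('side',P)-[180,140])*3).round(0).tolist())
E
python3 fit.py
```

```text
tray [ 515.88547623 -340.04425211    0.57048777] 32.68654163823075 
 [[0.3, 0.2], [0.1, -1.4], [0.5, -0.1], [-0.8, -0.1], [-1.2, -1.2], [-0.1, 0.1], [1.0, -0.9], [1.0, 1.1]]
handle [ 435.92989879 -391.34830298]
grill [511.3890738   64.05241501 157.46880802] 9022.29810429938 
 [[-34.3, -12.4], [-46.9, -7.6], [-33.7, 12.4], [-33.0, 28.6], [-58.5, 23.6], [-50.3, -19.7], [-41.4, 30.2], [-53.5, 71.9]]
jar [ 563.39790257 -159.17362977   94.        ]
mill [ 478.63170926 -205.63393678  165.        ]
tin [585.34044091 135.28135775  58.        ]
0 [[209.0, 228.0], [235.0, 292.0]] [[322.0, 66.0], [270.0, 123.0]]
10 [[203.0, 231.0], [241.0, 289.0]] [[317.0, 65.0], [275.0, 124.0]]
20 [[198.0, 234.0], [246.0, 285.0]] [[312.0, 64.0], [280.0, 125.0]]
30 [[193.0, 239.0], [250.0, 281.0]] [[306.0, 65.0], [286.0, 125.0]]
40 [[189.0, 244.0], [254.0, 275.0]] [[300.0, 66.0], [292.0, 123.0]]
50 [[187.0, 250.0], [257.0, 270.0]] [[294.0, 69.0], [298.0, 121.0]]
```

```bash
sed -i "s/\[500,80,0\]/[660,30,0]/; s/,loss='soft_l1'/,x_scale=[100,100,1]/" fit.py; python3 fit.py
```

```text
tray [ 515.83774655 -340.15848127    0.5701941 ] 32.669715624384196 
 [[0.3, 0.2], [0.2, -1.4], [0.5, -0.0], [-0.8, -0.1], [-1.2, -1.2], [-0.2, 0.2], [1.0, -0.8], [1.0, 1.1]]
handle [ 435.86710613 -391.43904943]
grill [ 6.39084853e+02 -9.50668732e+00 -1.46758743e-02] -0.8408656573368835 
 [[-2.2, 1.7], [-3.0, 1.1], [1.0, -5.2], [-1.0, -4.9], [1.6, 1.0], [0.1, -1.8], [0.0, 2.7], [-0.5, 0.3]]
jar [ 563.39790257 -159.17362977   94.        ]
mill [ 478.63170926 -205.63393678  165.        ]
tin [585.34044091 135.28135775  58.        ]
0 [[341.0, 143.0], [339.0, 213.0]] [[456.0, 101.0], [388.0, 154.0]]
10 [[334.0, 143.0], [345.0, 213.0]] [[452.0, 99.0], [390.0, 156.0]]
20 [[328.0, 145.0], [351.0, 211.0]] [[448.0, 98.0], [394.0, 157.0]]
30 [[321.0, 147.0], [357.0, 209.0]] [[444.0, 98.0], [399.0, 158.0]]
40 [[316.0, 151.0], [363.0, 205.0]] [[438.0, 98.0], [404.0, 158.0]]
50 [[311.0, 155.0], [368.0, 201.0]] [[432.0, 100.0], [410.0, 156.0]]
```

```bash
sed -i "s/('top',(0,-207,125),(394,243)),('top',(0,-103,125),(280,240))/('top',(0,-207,8),(391,243)),('top',(0,-103,8),(280,243)),('side',(0,-207,8),(412,378))/" fit.py; python3 fit.py | sed -n '4,20p'
```

```text
grill [ 6.42907517e+02 -8.88613014e+00 -5.99270546e-03] -0.3433567306206003 
 [[0.2, 1.3], [-1.2, 0.8], [-1.1, 0.9], [-0.4, 0.6], [-0.9, 2.5], [0.8, -1.2], [2.1, -2.4], [-0.4, 0.7], [-1.2, -0.9]]
jar [ 563.39790257 -159.17362977   94.        ]
mill [ 478.63170926 -205.63393678  165.        ]
tin [585.34044091 135.28135775  58.        ]
0 [[339.0, 136.0], [338.0, 207.0]] [[462.0, 100.0], [394.0, 153.0]]
10 [[333.0, 137.0], [344.0, 206.0]] [[458.0, 98.0], [397.0, 155.0]]
20 [[326.0, 138.0], [351.0, 205.0]] [[454.0, 97.0], [401.0, 156.0]]
30 [[320.0, 141.0], [357.0, 202.0]] [[449.0, 97.0], [406.0, 157.0]]
40 [[315.0, 145.0], [362.0, 199.0]] [[444.0, 97.0], [411.0, 156.0]]
50 [[310.0, 149.0], [367.0, 195.0]] [[438.0, 99.0], [417.0, 155.0]]
```

```bash
cat > plan.py <<'E'
# commanded pose file cmd.json: {"p":[mm],"e":[deg]}
import json,sys
from h import *
def tcp(G,th,psi):
    M=R.from_euler('xyz',[180,-th,psi],degrees=True); return np.array(G,float)+19*M.as_matrix()[:,2],M
def load():
    d=json.load(open('cmd.json')); return np.array(d['p']),R.from_euler('xyz',d['e'],degrees=True)
def save(p,M): json.dump({'p':list(p),'e':list(M.as_euler('xyz',degrees=True))},open('cmd.json','w'))
def rel(p,M,p0,M0):
    return np.r_[M0.inv().apply(p-p0)/1000,(M0.inv()*M).as_rotvec(degrees=True)]
def steps(L):  # chain of (p,M): each relative to the previous; assumes all get executed
    p0,M0=load()
    for p,M in L:
        p=np.array(p,float); r=rel(p,M,p0,M0); print('%.4f %.4f %.4f %.2f %.2f %.2f'%tuple(r),'| d=%.0f a=%.0f'%(np.linalg.norm(p-p0),np.linalg.norm(r[3:])))
        p0,M0=p,M
    save(p0,M0)
def err():
    p,M=load(); s=env.state(); Mm=R.from_euler('xyz',s['ee_rot'],degrees=True)
    print('t',s['time_s'],'pos',s['ee_pos'].round(1),'err',(s['ee_pos']-p).round(1),'rot',(M.inv()*Mm).as_rotvec(degrees=True).round(2),'F',s['force'].round(1),'w',round(s['gripper_width'],1),'q',s['qpos'].round(0))
E
echo '{"p":[238.555,523.197,213.976],"e":[180,0,155.489]}' > cmd.json
python3 - <<'E'
from plan import *
o=lambda th,psi:R.from_euler('xyz',[180,-th,psi],degrees=True)
H=np.array([436,-391.5,52]); psi=32.7; x=np.array([np.cos(np.radians(psi)),np.sin(np.radians(psi)),0])
g,M=tcp(H-4*x,35,psi); pre=g-100*M.as_matrix()[:,2]
steps([([350,230,280],o(0,95)),([400,-90,280],o(15,55)),(pre+[0,0,100],M),(pre,M),(g,M)])
E
```

```text
-0.2230 -0.2205 -0.0660 0.00 -0.00 60.49 | d=321 a=60
-0.3231 0.0219 0.0000 -5.24 14.38 39.77 | d=324 a=43
-0.2797 0.1833 -0.0111 -9.47 19.75 20.31 | d=335 a=30
-0.0574 -0.0000 0.0819 0.00 0.00 0.00 | d=100 a=0
0.0000 0.0000 0.1000 0.00 0.00 0.00 | d=100 a=0
```

Emit:
send_rows:
  targets: "-0.223 -0.2205 -0.066 0 0 60.49 60;-0.223 -0.2205 -0.066 0 0 60.49 60;-0.223 -0.2205 -0.066 0 0 60.49 60;-0.223 -0.2205 -0.066 0 0 60.49 60;-0.223 -0.2205 -0.066 0 0 60.49 60;-0.223 -0.2205 -0.066 0 0 60.49 60;-0.223 -0.2205 -0.066 0 0 60.49 60;-0.223 -0.2205 -0.066 0 0 60.49 60;-0.223 -0.2205 -0.066 0 0 60.49 60;-0.223 -0.2205 -0.066 0 0 60.49 60;-0.223 -0.2205 -0.066 0 0 60.49 60;-0.223 -0.2205 -0.066 0 0 60.49 60"

```text
time_s: 1.1
ee_pos: [349.6, 230.4, 279.5]
ee_rot: [-179.9, 0.0, 95.1]
force: [-0.3, 0.7, -0.4]
gripper_width: 54.4
gripper_force: 0.0
```

Emit:
send_rows:
  targets: "-0.3231 0.0219 0 -5.24 14.38 39.77 60;-0.3231 0.0219 0 -5.24 14.38 39.77 60;-0.3231 0.0219 0 -5.24 14.38 39.77 60;-0.3231 0.0219 0 -5.24 14.38 39.77 60;-0.3231 0.0219 0 -5.24 14.38 39.77 60;-0.3231 0.0219 0 -5.24 14.38 39.77 60;-0.3231 0.0219 0 -5.24 14.38 39.77 60;-0.3231 0.0219 0 -5.24 14.38 39.77 60;-0.3231 0.0219 0 -5.24 14.38 39.77 60;-0.3231 0.0219 0 -5.24 14.38 39.77 60;-0.3231 0.0219 0 -5.24 14.38 39.77 60;-0.3231 0.0219 0 -5.24 14.38 39.77 60"

```text
time_s: 2.1
ee_pos: [399.8, -88.3, 279.7]
ee_rot: [-180.0, -15.0, 55.2]
force: [0.1, 0.2, 0.0]
gripper_width: 54.4
gripper_force: 0.0
```

Emit:
send_rows:
  targets: "-0.2797 0.1833 -0.0111 -9.47 19.75 20.31 60;-0.2797 0.1833 -0.0111 -9.47 19.75 20.31 60;-0.2797 0.1833 -0.0111 -9.47 19.75 20.31 60;-0.2797 0.1833 -0.0111 -9.47 19.75 20.31 60;-0.2797 0.1833 -0.0111 -9.47 19.75 20.31 60;-0.2797 0.1833 -0.0111 -9.47 19.75 20.31 60;-0.2797 0.1833 -0.0111 -9.47 19.75 20.31 60;-0.2797 0.1833 -0.0111 -9.47 19.75 20.31 60;-0.2797 0.1833 -0.0111 -9.47 19.75 20.31 60;-0.2797 0.1833 -0.0111 -9.47 19.75 20.31 60;-0.2797 0.1833 -0.0111 -9.47 19.75 20.31 60;-0.2797 0.1833 -0.0111 -9.47 19.75 20.31 60"

```text
time_s: 3.1
ee_pos: [394.2, -416.4, 218.9]
ee_rot: [-180.0, -35.0, 32.9]
force: [0.4, 0.4, -0.5]
gripper_width: 54.9
gripper_force: 0.0
```

Emit:
send_rows:
  targets: "-0.0574 0 0.0819 0 0 0 60;-0.0574 0 0.0819 0 0 0 60;-0.0574 0 0.0819 0 0 0 60;-0.0574 0 0.0819 0 0 0 60;-0.0574 0 0.0819 0 0 0 60"

```text
time_s: 3.52
ee_pos: [394.0, -417.2, 119.1]
ee_rot: [-180.0, -35.1, 32.8]
force: [0.3, 0.1, 0.8]
gripper_width: 55.0
gripper_force: 0.0
```

Run:
```python
from plan import *
a=cv2.resize(eyes.grab_frame('top')["image"][180:290,315:445],None,fx=3,fy=3,interpolation=2)
b=cv2.resize(eyes.grab_frame('side')["image"][240:350,200:330],None,fx=3,fy=3,interpolation=2)
p,M=load(); print('goal TCP', p, ((proj('top',p)-[315,180])*3), ((proj('side',p)-[200,240])*3)+[390,0])
cv2.imwrite('pics/pre.png',np.hstack([a,b])); err()
```

```text
goal TCP [ 441.80470123 -387.77344804   36.43611116] [[197.10756116 237.69397845]] [[515.27521805 247.23353396]]
t 3.6167 pos [ 394.4 -419.   120.6] err [-47.4 -31.3  84.2] rot [-0.16  0.01 -0.17] F [0.1 0.6 0.7] w 54.6 q [-67.  26. 102.  39.  65. -31.]
```

View pics/pre.png

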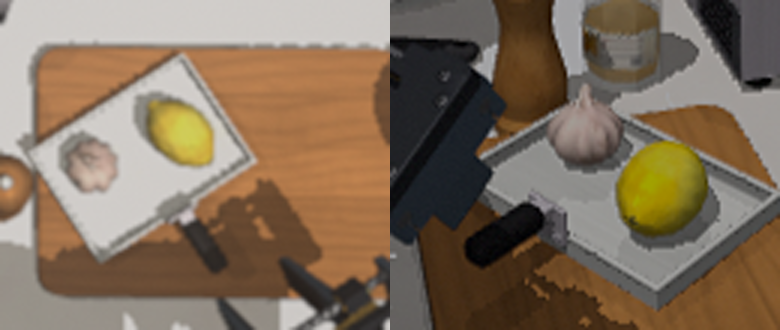

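Top half: handle from (180,215) to (222,268) with the goal TCP projected on it at (197,238), so it is lined up. Moving in and gripping.

Emit:
send_rows:
  targets: "0 0 0.025 0 0 0 60;0 0 0.05 0 0 0 60;0 0 0.07 0 0 0 60;0 0 0.085 0 0 0 60;0 0 0.095 0 0 0 60;0 0 0.1 0 0 0 60;0 0 0.1 0 0 0 60"

```text
time_s: 4.2
ee_pos: [442.3, -387.7, 36.9]
ee_rot: [179.9, -35.0, 32.8]
force: [-0.3, 0.5, -0.2]
gripper_width: 54.9
gripper_force: 0.0
```

Emit:
send_rows:
  targets: "0 0 0 0 0 0 0;0 0 0 0 0 0 0;0 0 0 0 0 0 0;0 0 0 0 0 0 0;0 0 0 0 0 0 0;0 0 0 0 0 0 0;0 0 0 0 0 0 0;0 0 0 0 0 0 0;0 0 0 0 0 0 0;0 0 0 0 0 0 0"
  grip_force: 55

```text
time_s: 5.03
ee_pos: [441.5, -387.6, 36.6]
ee_rot: [-180.0, -35.0, 32.7]
force: [-4.5, 1.1, 4.4]
gripper_width: 17.4
gripper_force: 55.0
```

Run:
```python
from plan import *
H=np.array([436,-391.5,52]); psi=32.7; x=np.array([np.cos(np.radians(psi)),np.sin(np.radians(psi)),0]); G=H-4*x
steps([tcp(G+[0,0,190],35,psi),tcp([437,-200,242],35,16.2),tcp([440,-9,242],35,-0.3)])
```

```text
0.1090 0.0000 -0.1556 0.00 0.00 0.00 | d=190 a=0
0.0883 -0.1575 0.0619 -9.46 -0.00 13.52 | d=191 a=17
0.0456 -0.1795 0.0320 -9.46 -0.00 13.52 | d=188 a=16
```

Emit:
send_rows:
  targets: "0.0006 0 -0.0008 0 0 0 0;0.0023 0 -0.0033 0 0 0 0;0.0057 0 -0.0082 0 0 0 0;0.0115 0 -0.0164 0 0 0 0;0.0184 0 -0.0262 0 0 0 0;0.0264 0 -0.0377 0 0 0 0;0.0344 0 -0.0491 0 0 0 0;0.043 0 -0.0614 0 0 0 0;0.0488 0 -0.0696 0 0 0 0;0.0528 0 -0.0754 0 0 0 0;0.0551 0 -0.0787 0 0 0 0;0.0551 0 -0.0787 0 0 0 0"

```text
time_s: 6.03
ee_pos: [441.8, -388.0, 133.4]
ee_rot: [179.9, -35.0, 32.8]
force: [-1.0, 0.6, -3.8]
gripper_width: 17.6
gripper_force: 55.0
```

Run:
```python
from plan import *
a=cv2.resize(eyes.grab_frame('top')["image"][180:290,315:445],None,fx=3,fy=3,interpolation=2)
b=cv2.resize(eyes.grab_frame('side')["image"][195:305,200:330],None,fx=3,fy=3,interpolation=2)
# predicted level tray corners
H=np.array([436,-391.5,52+96.1]);c,s=np.cos(np.radians(32.7)),np.sin(np.radians(32.7));Rg=np.array([[c,-s,0],[s,c,0],[0,0,1]])
P=[H+Rg@np.array(q) for q in[(154,85,-14),(154,-85,-14),(36,-85,-14),(36,85,-14)]]
for q in ((proj('side',P)-[200,195])*3): cv2.circle(b,tuple(int(v) for v in q),2,(0,0,255),-1)
for q in ((proj('top',P)-[315,180])*3): cv2.circle(a,tuple(int(v) for v in q),2,(0,0,255),-1)
cv2.imwrite('pics/lift.png',np.hstack([a,b]))
```

```text
(no output)
```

View pics/lift.png

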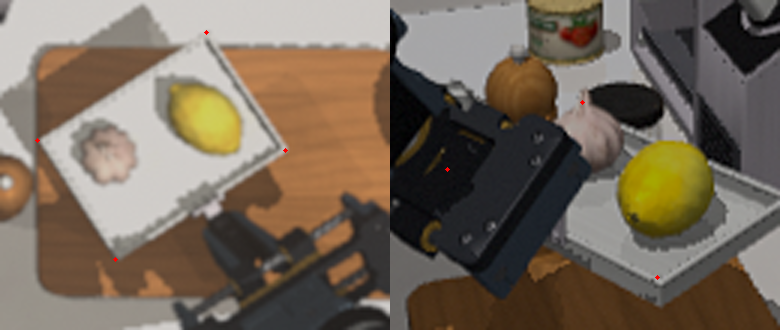

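Top: tray level, corners match the level prediction within 1 px. The side corner is at (661,285) against a predicted (657,277), which is a small offset. Lemon and garlic are in place. Carrying on.

Emit:
send_rows:
  targets: "0.0011 0 -0.0016 0 0 0 0;0.0046 0 -0.0066 0 0 0 0;0.0092 0 -0.0131 0 0 0 0;0.0149 0 -0.0213 0 0 0 0;0.0218 0 -0.0311 0 0 0 0;0.0292 0 -0.0417 0 0 0 0;0.0367 0 -0.0524 0 0 0 0;0.0436 0 -0.0623 0 0 0 0;0.0482 0 -0.0688 0 0 0 0;0.0516 0 -0.0737 0 0 0 0;0.0539 0 -0.0769 0 0 0 0;0.0539 0 -0.0769 0 0 0 0"

```text
time_s: 7.13
ee_pos: [441.9, -387.9, 227.1]
ee_rot: [179.9, -35.0, 32.8]
force: [0.4, -0.2, -3.7]
gripper_width: 17.9
gripper_force: 55.0
```

Emit:
send_rows:
  targets: "0.0018 -0.0032 0.0012 -0.19 0 0.27 0;0.0053 -0.0094 0.0037 -0.57 0 0.81 0;0.0106 -0.0189 0.0074 -1.14 0 1.62 0;0.0185 -0.0331 0.013 -1.99 0 2.84 0;0.0274 -0.0488 0.0192 -2.93 0 4.19 0;0.0362 -0.0646 0.0254 -3.88 0 5.54 0;0.045 -0.0803 0.0316 -4.82 0 6.9 0;0.0539 -0.0961 0.0378 -5.77 0 8.25 0;0.0627 -0.1118 0.0439 -6.72 0 9.6 0;0.0715 -0.1276 0.0501 -7.66 0 10.95 0;0.0804 -0.1433 0.0563 -8.61 0 12.3 0;0.0883 -0.1575 0.0619 -9.46 0 13.52 0"

```text
time_s: 8.13
ee_pos: [446.2, -194.3, 225.3]
ee_rot: [-179.8, -35.0, 16.0]
force: [-0.1, -0.0, -2.9]
gripper_width: 17.8
gripper_force: 54.9
```

Emit:
send_rows:
  targets: "0.0041 -0.0162 0.0029 -0.85 0 1.22 0;0.0082 -0.0323 0.0058 -1.7 0 2.43 0;0.0123 -0.0485 0.0086 -2.55 0 3.65 0;0.0169 -0.0664 0.0118 -3.5 0 5 0;0.0214 -0.0844 0.015 -4.45 0 6.35 0;0.026 -0.1023 0.0182 -5.39 0 7.71 0;0.0306 -0.1203 0.0214 -6.34 0 9.06 0;0.0347 -0.1364 0.0243 -7.19 0 10.28 0;0.0388 -0.1526 0.0272 -8.04 0 11.49 0;0.042 -0.1651 0.0294 -8.7 0 12.44 0;0.0442 -0.1741 0.031 -9.18 0 13.11 0;0.0456 -0.1795 0.032 -9.46 0 13.52 0"

```text
time_s: 9.13
ee_pos: [448.1, -6.8, 224.3]
ee_rot: [-179.8, -34.7, -0.4]
force: [0.3, 0.9, -2.3]
gripper_width: 18.0
gripper_force: 55.0
```

Emit:
send_rows:
  targets: "-0.0011 0 0.0016 0 0 0 0;-0.0046 0 0.0066 0 0 0 0;-0.0092 0 0.0131 0 0 0 0;-0.0149 0 0.0213 0 0 0 0;-0.0218 0 0.0311 0 0 0 0;-0.0292 0 0.0417 0 0 0 0;-0.0367 0 0.0524 0 0 0 0;-0.0447 0 0.0639 0 0 0 0;-0.0522 0 0.0745 0 0 0 0;-0.0602 0 0.086 0 0 0 0;-0.067 0 0.0957 0 0 0 0;-0.0717 0 0.1024 0 0 0 0"

```text
time_s: 10.13
ee_pos: [449.6, -8.3, 108.7]
ee_rot: [-179.6, -34.8, -0.5]
force: [0.2, 0.9, -2.4]
gripper_width: 17.7
gripper_force: 55.0
```

Emit:
send_rows:
  targets: "0 0 0 0 0 0 0;0 0 0 0 0 0 0;0 0 0 0 0 0 0"

```text
time_s: 10.38
ee_pos: [451.4, -8.0, 111.1]
ee_rot: [-179.7, -35.0, -0.3]
force: [-0.2, -0.5, -2.4]
gripper_width: 17.8
gripper_force: 55.0
```

Run:
```python
from plan import *
save(*tcp([440,-9,117],35,-0.3)); err()
t=eyes.grab_frame('top')["image"];sd=eyes.grab_frame('side')["image"]
a=cv2.resize(t[100:230,180:340],None,fx=5,fy=5,interpolation=2);a=a[:600]
cv2.imwrite('pics/ta.png',a)
cv2.imwrite('pics/sa.png',cv2.resize(sd[130:280,190:390],None,fx=4,fy=4,interpolation=2))
H=np.array([440+4,-9,117]);c,s=np.cos(np.radians(-.3)),np.sin(np.radians(-.3));Rg=np.array([[c,-s,0],[s,c,0],[0,0,1]])
P=[H+Rg@np.array(q) for q in[(154,85,-15),(154,-85,-15),(36,-85,-15),(36,85,-15)]]
print((proj('top',P)-[180,100])*5,(proj('side',P)-[190,130])*4)
```

```text
t 10.3833 pos [451.4  -8.  111.1] err [0.5 1.  9.6] rot [0.3  0.04 0.03] F [-0.2 -0.5 -2.4] w 17.8 q [ -4.   2. 140.  46.   4.  41.]
[[135.50293513 486.85207472]
 [459.68168628 489.79336681]
 [456.45539308 715.65612853]
 [127.88700842 712.11812267]] [[306.29892534 223.86846722]
 [371.30440397 324.01858267]
 [174.30654257 347.3482244 ]
 [133.78198085 241.83595563]]
```

View pics/ta.png

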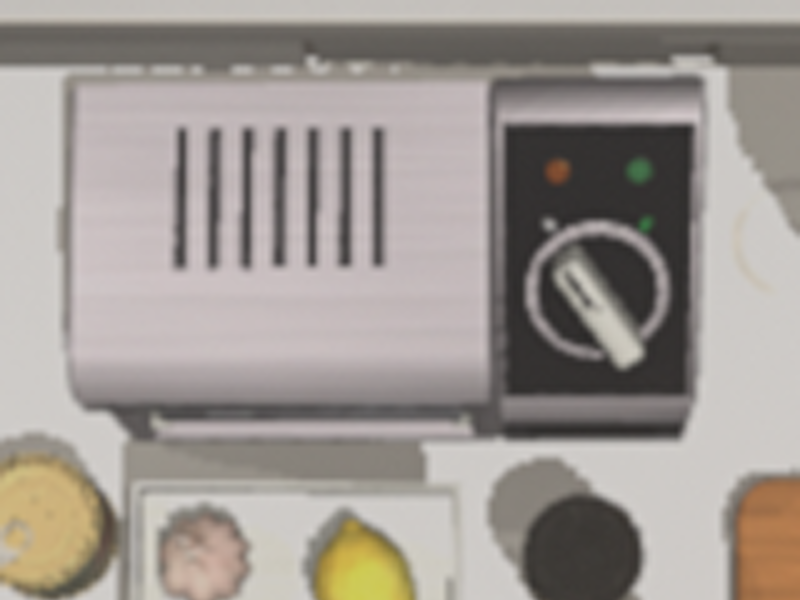

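View pics/sa.png

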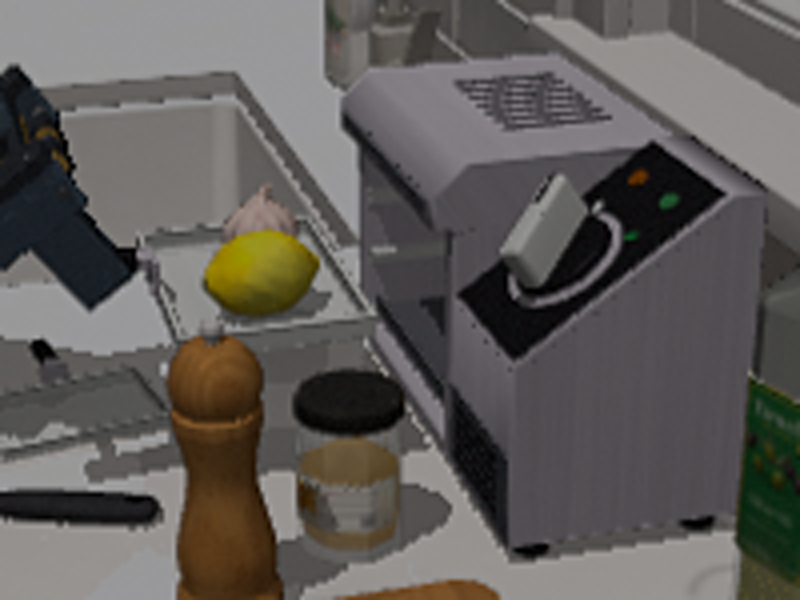

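Top: tray rim corners (133,485) and (458,490), matching prediction. Switch ring centre (598,290), bar from (568,258) to (630,362). Side: tray level, fruit in place. z stays about 10 mm high because q5 is at its limit while retracted, so I'll advance before lowering. First I refine the cavity centre.

Run:
```python
from plan import *
t=lambda u,v,z:ray('top',180+u/5,100+v/5,z).round(1)
print('base R',t(685,437,8),'colL',t(497,437,8),'baseL',t(130,437,8),'lip',t(152,432,12),t(470,432,12),'bodyL',t(66,200,205),'bodyR',t(705,100,211),'ring',t(598,290,168))
print('tray',t(133,485,112),t(458,490,112))
s=lambda u,v,z:ray('side',190+u/4,130+v/4,z).round(1)
print('side tray R back corner z112',s(373,320,112),s(373,320,108),'column base', s(512,545,5),'R front top',s(516,358,125),'panel L',s(460,292,125))
G=np.array([642.9,-9,0])
for n,k,o in(('top',5,[180,100]),('side',4,[190,130])):
  for q in[(-14,0,166),(4,79,80),(4,-79,80),(0,89,30),(0,-89,30),(0,103,8),(0,-103,125),(0,-207,8),(0,-207,125)]: print(n,q,((proj(n,G+q)-o)*k).round(0)[0])
```

```text
base R [ 643.5 -218.8    8. ] colL [ 643.1 -112.4    8. ] baseL [642.4  95.9   8. ] lip [644.5  82.8  12. ] [645.2 -97.2  12. ] bodyL [723.1  94.7 205. ] bodyR [ 771.9 -215.9  211. ] ring [ 688.1 -165.3  168. ]
tray [597.8  74.7 112. ] [595.8 -94.3 112. ]
side tray R back corner z112 [ 594.3 -110.7  112. ] [ 596.6 -102.2  108. ] column base [ 649.9 -203.3    5. ] R front top [ 647.4 -206.9  125. ] panel L [ 646.1 -114.4  125. ]
top (-14, 0, 166) [284. 406.]
top (4, 79, 80) [155. 404.]
top (4, -79, 80) [449. 405.]
top (0, 89, 30) [152. 429.]
top (0, -89, 30) [470. 430.]
top (0, 103, 8) [133. 436.]
top (0, -103, 125) [492. 396.]
top (0, -207, 8) [680. 438.]
top (0, -207, 125) [694. 397.]
side (-14, 0, 166) [383. 170.]
side (4, 79, 80) [377. 249.]
side (4, -79, 80) [447. 343.]
side (0, 89, 30) [368. 310.]
side (0, -89, 30) [444. 424.]
side (0, 103, 8) [363. 330.]
side (0, -103, 125) [454. 291.]
side (0, -207, 8) [508. 554.]
side (0, -207, 125) [514. 366.]
```

Run:
```python
from plan import *
p,M=load(); save(p+[0,0,9.6],M)   # if the commanded pose is the limited one
p,M=load()
steps([tcp([475,-9,127],35,0.2),tcp([475,-9,120],37,0.2)])
save(p,M)
```

```text
0.0289 -0.0003 0.0197 0.29 -0.00 -0.41 | d=35 a=1
-0.0034 -0.0000 0.0057 0.00 2.00 0.00 | d=7 a=2
```

Emit:
send_rows:
  targets: "0.002 0 0.0014 0.02 0 -0.03 0;0.006 -0.0001 0.0041 0.06 0 -0.08 0;0.011 -0.0001 0.0075 0.11 0 -0.16 0;0.016 -0.0002 0.0109 0.16 0 -0.23 0;0.021 -0.0002 0.0143 0.21 0 -0.3 0;0.025 -0.0003 0.017 0.25 0 -0.36 0;0.028 -0.0003 0.019 0.28 0 -0.4 0;0.0289 -0.0003 0.0197 0.29 0 -0.41 0;0.0289 -0.0003 0.0197 0.29 0 -0.41 0"

```text
time_s: 11.23
ee_pos: [486.7, -7.2, 111.5]
ee_rot: [-179.7, -35.0, 0.2]
force: [0.9, -0.1, -3.0]
gripper_width: 17.5
gripper_force: 55.0
```

Run:
```python
from plan import *
save(*tcp([475,-9,127],35,.2)); err()
```

```text
t 11.2333 pos [486.7  -7.2 111.5] err [0.8 1.7 0. ] rot [ 0.35  0.04 -0.01] F [ 0.9 -0.1 -3. ] w 17.5 q [ -4.   5. 136.  41.   4.  45.]
```

```bash
cat > ik.py <<'E'
from plan import *
D=[([18.35,89.70],[238.4,522.8,213.2],[-179.9,0,155.5]),([26,102],[394.4,-419,120.6],[-180,-35.1,32.8]),([2,140],[451.4,-8,111.1],[-179.7,-35,-.3]),([5,136],[486.7,-7.2,111.5],[-179.7,-35,.2])]
s=env.state(); D.append((s['qpos'][1:3],s['ee_pos'],s['ee_rot']))
def w(p,e,Lt): c=np.array(p)-Lt*R.from_euler('xyz',e,degrees=True).as_matrix()[:,2]; return np.hypot(c[0],c[1]),c[2]
def fk(x,q): q=np.radians(q); a,h,l1,l2,_=x; return a+l1*np.sin(q[0])+l2*np.sin(sum(q)),h+l1*np.cos(q[0])+l2*np.cos(sum(q))
f=lambda x:np.concatenate([np.subtract(fk(x,q),w(p,e,x[4])) for q,p,e in D]+[[x[0]*.05]])
r=least_squares(f,[0,200,400,400,250])
def q23(p,e):
    W=w(p,e,r.x[4]); s=least_squares(lambda q:np.subtract(fk(r.x,q),W),[40,100],x_scale=[10,10]); return s.x,s.cost
if __name__=='__main__':
    print(r.x,r.fun.round(1))
    for th in(25,30,35,38):
      for G in([475,-9,118],[520,-9,118],[560,-9,118],[608,-9,112]):
        p,M=tcp(G,th,0); q,c=q23(p,M.as_euler('xyz',degrees=True)); print(th,G,q.round(1),'q5~',(180-th-sum(q)).round(1),round(c,2))
E
python3 ik.py
```

```text
[ 26.628155   106.25276581 549.6449924  388.80356309 292.23567132] [-5.8  2.   4.6  1.2  1.3 -1.3 -0.   0.8 -0.1 -2.7  1.3]
25 [475, -9, 118] [  7.3 130.1] q5~ 17.7 0.0
25 [520, -9, 118] [ 11.3 124.7] q5~ 19.0 0.0
25 [560, -9, 118] [ 14.8 119.6] q5~ 20.6 0.0
25 [608, -9, 112] [ 19.3 113.7] q5~ 22.0 0.0
30 [475, -9, 118] [  6.5 133.5] q5~ 10.0 0.0
30 [520, -9, 118] [ 10.5 128.2] q5~ 11.3 0.0
30 [560, -9, 118] [ 13.9 123.2] q5~ 12.8 0.0
30 [608, -9, 112] [ 18.5 117.4] q5~ 14.1 0.0
35 [475, -9, 118] [  6.1 137. ] q5~ 1.9 0.0
35 [520, -9, 118] [ 10.1 131.7] q5~ 3.2 0.0
35 [560, -9, 118] [ 13.5 126.8] q5~ 4.7 0.0
35 [608, -9, 112] [ 18. 121.] q5~ 6.0 0.0
38 [475, -9, 118] [  6.1 139.1] q5~ -3.2 0.0
38 [520, -9, 118] [ 10.1 133.8] q5~ -1.9 0.0
38 [560, -9, 118] [ 13.4 128.9] q5~ -0.3 0.0
38 [608, -9, 112] [ 17.9 123.1] q5~ 1.0 0.0
```

Emit:
send_rows:
  targets: "0.0025 0.0012 0.0017 0 0 0 0;0.0066 0.0012 0.0046 0 0 0 0;0.0115 0.0012 0.008 0 0 0 0;0.0164 0.0012 0.0115 0 0 0 0;0.0213 0.0012 0.0149 0 0 0 0;0.0262 0.0012 0.0184 0 0 0 0;0.0311 0.0012 0.0218 0 0 0 0;0.0352 0.0012 0.0246 0 0 0 0;0.0385 0.0012 0.027 0 0 0 0;0.041 0.0012 0.0287 0 0 0 0;0.041 0.0012 0.0287 0 0 0 0"

```text
time_s: 12.15
ee_pos: [537.2, -8.2, 111.8]
ee_rot: [-179.7, -35.1, 0.2]
force: [-0.5, -0.9, -3.1]
gripper_width: 17.8
gripper_force: 55.0
```

Run:
```python
from plan import *
p,M=tcp([525,-9,127],35,.2); save(p,M); err()
a=cv2.resize(eyes.grab_frame('top')["image"][165:245,190:290],None,fx=4,fy=4,interpolation=2)
b=cv2.resize(eyes.grab_frame('side')["image"][160:240,220:320],None,fx=4,fy=4,interpolation=2)
cv2.imwrite('pics/in.png',np.hstack([a,b]))
```

```text
t 12.15 pos [537.2  -8.2 111.8] err [1.3 0.8 0.3] rot [ 0.34  0.08 -0.  ] F [-0.5 -0.9 -3.1] w 17.8 q [ -4.  10. 131.  30.   5.  57.]
```

View pics/in.png

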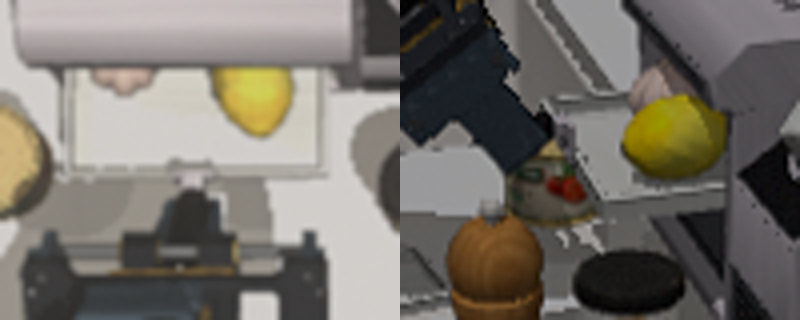

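Tray nose is inside the cavity and centred (rim x 68–322 in the top half), with no contact force and the fruit in place. Sliding on while lowering.

Emit:
send_rows:
  targets: "0.0015 0 0.0016 0 0 0 0;0.0046 0 0.0047 0 0 0 0;0.0077 0 0.0078 0 0 0 0;0.0107 0 0.011 0 0 0 0;0.0138 0 0.0141 0 0 0 0;0.0168 0 0.0172 0 0 0 0;0.0199 0 0.0203 0 0 0 0;0.023 0 0.0235 0 0 0 0;0.026 0 0.0266 0 0 0 0;0.0291 0 0.0297 0 0 0 0;0.0306 0 0.0313 0 0 0 0;0.0306 0 0.0313 0 0 0 0"

```text
time_s: 13.25
ee_pos: [580.1, -7.8, 103.5]
ee_rot: [-179.7, -35.1, 0.2]
force: [-0.3, 0.3, -2.4]
gripper_width: 17.8
gripper_force: 55.0
```

Emit:
send_rows:
  targets: "-0.0006 0 0.0008 0 0 0 0;-0.0011 0 0.0016 0 0 0 0;-0.0017 0 0.0025 0 0 0 0;-0.0023 0 0.0033 0 0 0 0;-0.0029 0 0.0041 0 0 0 0;-0.0029 0 0.0041 0 0 0 0"

```text
time_s: 13.75
ee_pos: [579.3, -7.7, 98.3]
ee_rot: [-179.6, -35.0, 0.2]
force: [-0.1, 0.4, -2.7]
gripper_width: 17.7
gripper_force: 55.0
```

Emit:
send_rows:
  targets: "-0.0006 0 0.0008 0 0 0 0;-0.0011 0 0.0016 0 0 0 0;-0.0011 0 0.0016 0 0 0 0"

```text
time_s: 14.0
ee_pos: [579.5, -7.7, 96.4]
ee_rot: [-179.6, -35.0, 0.2]
force: [0.3, -0.0, -3.6]
gripper_width: 17.6
gripper_force: 55.0
```

Emit:
send_rows:
  targets: "-0.0003 0 0.0004 0 0 0 0;-0.0006 0 0.0008 0 0 0 0;-0.0009 0 0.0012 0 0 0 0;-0.0009 0 0.0012 0 0 0 0"

```text
time_s: 14.33
ee_pos: [579.9, -7.8, 95.7]
ee_rot: [-179.7, -35.1, 0.2]
force: [-0.7, 0.6, 0.5]
gripper_width: 17.7
gripper_force: 55.0
```

Emit:
send_rows:
  targets: "0.0016 0 0.0011 0 0 0 0;0.0041 0 0.0029 0 0 0 0;0.0066 0 0.0046 0 0 0 0;0.009 0 0.0063 0 0 0 0;0.0115 0 0.008 0 0 0 0;0.0139 0 0.0098 0 0 0 0;0.0164 0 0.0115 0 0 0 0;0.0189 0 0.0132 0 0 0 0;0.0213 0 0.0149 0 0 0 0;0.0238 0 0.0166 0 0 0 0;0.0262 0 0.0184 0 0 0 0;0.0262 0 0.0184 0 0 0 0"

```text
time_s: 15.33
ee_pos: [612.5, -7.6, 95.5]
ee_rot: [-179.7, -35.1, 0.2]
force: [1.0, 0.4, 2.1]
gripper_width: 17.9
gripper_force: 55.0
```

Emit:
send_rows:
  targets: "0.0012 0 0.0009 0 0 0 0;0.0025 0 0.0017 0 0 0 0;0.0033 0 0.0023 0 0 0 0;0.0033 0 0.0023 0 0 0 0"

```text
time_s: 15.67
ee_pos: [614.4, -7.5, 95.5]
ee_rot: [-179.6, -35.0, 0.2]
force: [-11.4, -0.6, 11.7]
gripper_width: 17.9
gripper_force: 55.0
```

Emit:
send_rows:
  targets: "0.0008 0 0.0006 0 0 0 0;0.0016 0 0.0011 0 0 0 0;0.0016 0 0.0011 0 0 0 0"

```text
time_s: 15.92
ee_pos: [614.4, -7.5, 95.4]
ee_rot: [-179.6, -34.9, 0.2]
force: [-22.1, -3.6, 20.4]
gripper_width: 17.8
gripper_force: 55.0
```

Run:
```python
from plan import *
a=cv2.resize(eyes.grab_frame('top')["image"][170:230,195:275],None,fx=5,fy=5,interpolation=2)
b=cv2.resize(eyes.grab_frame('side')["image"][160:220,240:320],None,fx=5,fy=5,interpolation=2)
G=np.array([643,-9.2,0])
for X,col in((64,(0,0,255)),(58,(255,0,0))):
  for q in[(-59,85,96),(-59,-85,96),(-59,0,96)]:
    P=G+np.array(q)+[X,0,0]
    cv2.circle(a,tuple(((proj('top',P)[0]-[195,170])*5).astype(int)),2,col,-1); cv2.circle(b,tuple(((proj('side',P)[0]-[240,160])*5).astype(int)),2,col,-1)
cv2.imwrite('pics/home.png',np.hstack([a,b]))
```

```text
(no output)
```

View pics/home.png

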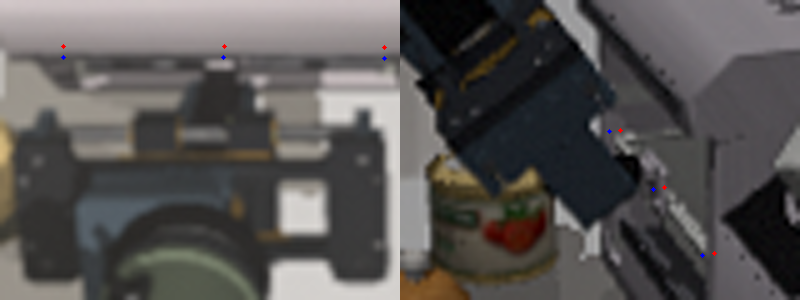

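The view is ambiguous: the tray looks about 56–60 mm in, and something is resisting. I'll release, let it settle on the runners, then push it home on the handle's end.

Emit:
send_rows:
  targets: "-0.0012 0 -0.0009 0 0 0 0;-0.0025 0 -0.0017 0 0 0 0;-0.0029 0 -0.002 0 0 0 0;-0.0029 0 -0.002 0 0 0 0"

```text
time_s: 16.35
ee_pos: [614.3, -7.5, 95.5]
ee_rot: [-179.7, -35.1, 0.2]
force: [-3.7, -0.1, 6.4]
gripper_width: 18.1
gripper_force: 55.0
```

Emit:
send_rows:
  targets: "0 0 0 0 0 0 50;0 0 0 0 0 0 50;0 0 0 0 0 0 50;0 0 0 0 0 0 50;0 0 0 0 0 0 50;0 0 0 0 0 0 50"

```text
time_s: 16.85
ee_pos: [613.9, -7.4, 94.8]
ee_rot: [-179.6, -35.0, 0.2]
force: [0.1, 0.3, 0.3]
gripper_width: 45.9
gripper_force: 0.0
```

Emit:
send_rows:
  targets: "0 0 -0.02 0 0 0 50;0 0 -0.045 0 0 0 50;0 0 -0.075 0 0 0 50;0 0 -0.1 0 0 0 50;0 0 -0.12 0 0 0 50;0 0 -0.12 0 0 0 0"

```text
time_s: 17.35
ee_pos: [545.1, -8.6, 197.2]
ee_rot: [-179.7, -35.4, 0.2]
force: [-0.2, -0.1, 0.4]
gripper_width: 41.4
gripper_force: 0.0
```

Run:
```python
from plan import *
s=env.state(); print(s['ee_pos'],s['ee_rot'],s['force'],s['qpos'])
a=cv2.resize(eyes.grab_frame('top')["image"][170:230,195:275],None,fx=5,fy=5,interpolation=2)
b=cv2.resize(eyes.grab_frame('side')["image"][160:220,240:320],None,fx=5,fy=5,interpolation=2)
G=np.array([643,-9.2,0])
for X,col in((64,(0,0,255)),(56,(255,0,0))):
  for q in[(-121,0,118),(-121,0,102)]:
    P=G+np.array(q)+[X,0,0] - ([0,0,0])
    P[2]=q[2]
    cv2.circle(a,tuple(((proj('top',P)[0]-[195,170])*5).astype(int)),2,col,-1); cv2.circle(b,tuple(((proj('side',P)[0]-[240,160])*5).astype(int)),2,col,-1)
cv2.imwrite('pics/rel.png',np.hstack([a,b]))
```

```text
[545.07623256  -8.55348737 197.20887925] [-179.68491818  -35.42057587    0.21213334] [-0.17414949 -0.14060363  0.39214472] [ -3.69589022   2.34637388 122.83556892   7.69135448  19.64133452
  79.56413597]
```

View pics/rel.png

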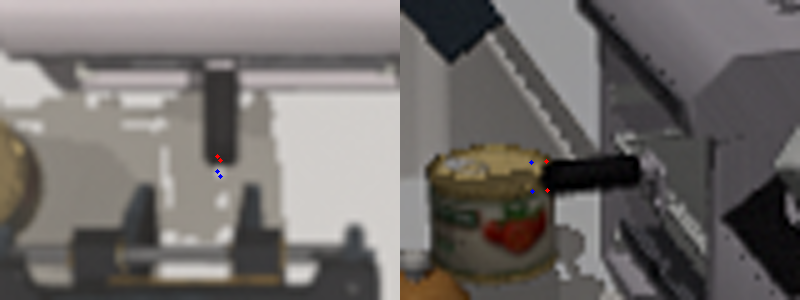

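Top half: handle end at (220,164), which puts the tray at about x = 61. Side half: end at (543,176), about 62, and the handle is level. So it is essentially home; I'll push gently with closed fingers to be sure.

Run:
```python
from plan import *
o=lambda th,psi:R.from_euler('xyz',[180,-th,psi],degrees=True)
# commanded ~ measured minus bias
save([545.1,-8.6,197.2],R.from_euler('xyz',[-179.7,-35.2,.2],degrees=True))
steps([([510,-8.5,197],o(20,0)),([542,-8.5,104],o(20,0)),([562,-8.5,104],o(20,0))])
```

```text
-0.0288 -0.0003 -0.0201 -0.39 -15.20 0.22 | d=35 a=15
-0.0017 -0.0000 0.0983 0.00 0.00 0.00 | d=98 a=0
0.0188 -0.0000 0.0068 0.00 0.00 0.00 | d=20 a=0
```

Emit:
send_rows:
  targets: "-0.0288 -0.0003 -0.0201 -0.39 -15.2 0.22 0;-0.0288 -0.0003 -0.0201 -0.39 -15.2 0.22 0;-0.0288 -0.0003 -0.0201 -0.39 -15.2 0.22 0;-0.0288 -0.0003 -0.0201 -0.39 -15.2 0.22 0;-0.0288 -0.0003 -0.0201 -0.39 -15.2 0.22 0"

```text
time_s: 17.87
ee_pos: [510.0, -8.2, 191.5]
ee_rot: [-179.9, -19.8, 0.0]
force: [-0.9, 0.6, -0.3]
gripper_width: 1.3
gripper_force: 0.0
```

Emit:
send_rows:
  targets: "-0.0005 0 0.025 0 0 0 0;-0.001 0 0.05 0 0 0 0;-0.0013 0 0.075 0 0 0 0;-0.0017 0 0.0983 0 0 0 0;-0.0017 0 0.0983 0 0 0 0"

```text
time_s: 18.28
ee_pos: [538.3, -8.2, 94.6]
ee_rot: [-179.9, -19.3, -0.0]
force: [-0.5, 0.5, -0.9]
gripper_width: 0.4
gripper_force: 0.0
```

Emit:
send_rows:
  targets: "0.0047 0 0.0017 0 0 0 0;0.0094 0 0.0034 0 0 0 0;0.0141 0 0.0051 0 0 0 0;0.0188 0 0.0068 0 0 0 0;0.0188 0 0.0068 0 0 0 0"

```text
time_s: 18.7
ee_pos: [563.7, -8.4, 101.8]
ee_rot: [-180.0, -20.1, 0.0]
force: [-0.2, 0.4, 0.4]
gripper_width: 0.5
gripper_force: 0.0
```

Emit:
send_rows:
  targets: "0.0019 0 0.0007 0 0 0 0;0.0038 0 0.0014 0 0 0 0;0.0047 0 0.0017 0 0 0 0;0.0047 0 0.0017 0 0 0 0"

```text
time_s: 19.03
ee_pos: [565.9, -8.3, 100.0]
ee_rot: [-180.0, -19.8, 0.0]
force: [-3.7, 1.0, 1.4]
gripper_width: 0.4
gripper_force: 1.5
```

Emit:
send_rows:
  targets: "0.0014 0 0.0005 0 0 0 0;0.0028 0 0.001 0 0 0 0;0.0028 0 0.001 0 0 0 0"

```text
time_s: 19.28
ee_pos: [566.3, -8.2, 99.2]
ee_rot: [-179.9, -19.5, 0.0]
force: [-11.6, -0.1, 7.6]
gripper_width: 0.4
gripper_force: 5.3
```

Emit:
send_rows:
  targets: "0.0014 0 0.0005 0 0 0 0;0.0028 0 0.001 0 0 0 0;0.0028 0 0.001 0 0 0 0"

```text
time_s: 19.53
ee_pos: [566.5, -8.2, 98.4]
ee_rot: [-179.9, -19.1, 0.0]
force: [-17.7, -1.5, 12.8]
gripper_width: 0.4
gripper_force: 9.0
```

Emit:
send_rows:
  targets: "-0.0047 0 -0.0017 0 0 0 0;-0.0188 0 -0.0068 0 0 0 0;-0.047 0 -0.0171 0 0 0 0;-0.047 0 -0.0471 0 0 0 0;-0.047 0 -0.0871 0 0 0 0;-0.047 0 -0.1271 0 0 0 0;-0.047 0 -0.1571 0 0 0 0;-0.047 0 -0.1571 0 0 0 0"

```text
time_s: 20.2
ee_pos: [477.8, -8.6, 239.4]
ee_rot: [180.0, -20.7, 0.0]
force: [-0.1, -1.2, -0.4]
gripper_width: 0.5
gripper_force: 0.0
```

```bash
cat > sw.py <<'E'
from ik import *
a=np.radians(35); Rp=np.array([[np.cos(a),0,-np.sin(a)],[0,1,0],[np.sin(a),0,np.cos(a)]])
O=ray('top',180+598/5,100+290/5,160); print('panel origin',O)
for nm,u,v in(('ptr',570,255),('oth',630,362)):
    print(nm,'px',u,v)
for d in(20,25,30,35):
  t=np.radians(d); P=[O+Rp@np.array([k*31*np.cos(t),k*31*np.sin(t),40]) for k in(1,-1)]
  print(d,((proj('top',P)-[180,100])*5).round(0).tolist(),((proj('side',P)-[190,130])*4).round(0).tolist())
ring=[O+Rp@np.array([34*np.cos(t),34*np.sin(t),0]) for t in np.linspace(0,2*np.pi,5)[:4]]
print('ring up,left,down,right',((proj('top',ring)-[180,100])*5).round(0).tolist())
s=env.state(); print(s['time_s'],s['ee_pos'],s['ee_rot'],s['qpos'].round(1))
Gp=O+Rp@np.array([0,0,35]); print('Gp',Gp)
for d in(0,80): 
  p=Gp+Rp@np.array([0,0,d-19]); print(d,p.round(1),q23(p,[180,-35,0]))
E
python3 sw.py
```

```text
panel origin [ 690.16169459 -165.46742918  160.        ]
ptr px 570 255
oth px 630 362
20 [[579.0, 263.0], [620.0, 375.0]] [[563.0, 170.0], [492.0, 250.0]]
25 [[574.0, 265.0], [625.0, 373.0]] [[560.0, 170.0], [495.0, 250.0]]
30 [[569.0, 267.0], [630.0, 370.0]] [[557.0, 170.0], [499.0, 250.0]]
35 [[564.0, 270.0], [635.0, 368.0]] [[553.0, 170.0], [502.0, 250.0]]
ring up,left,down,right [[599.0, 226.0], [530.0, 290.0], [597.0, 353.0], [666.0, 290.0]]
20.2 [477.75571518  -8.62165543 239.36425726] [ 1.79999673e+02 -2.06833214e+01  1.75848171e-02] [ -3.2  -1.8 113.6   1.5  47.5  85.9]
Gp [ 670.08651931 -165.46742918  188.67032155]
0 [ 681.  -165.5  173.1] (array([ 19.98009108, 102.76056106]), np.float64(6.462348535570529e-27))
80 [ 635.1 -165.5  238.6] (array([ 12.35931038, 102.75731836]), np.float64(1.2924697071141057e-26))
```

```bash
cat > bar.py <<'E'
from sw import *
from scipy.optimize import minimize
W={'top':(276,135,326,182),'side':(310,165,350,210)}; K=8; masks={}
for n,(c0,r0,c1,r1) in W.items():
    im=cv2.resize(cv2.imread(f'pics/{n}0.png')[r0:r1,c0:c1],None,fx=K,fy=K,interpolation=2); g=cv2.cvtColor(im,cv2.COLOR_BGR2GRAY)
    m=(g>(115 if n=='top' else 105)).astype(np.uint8); m=cv2.morphologyEx(m,cv2.MORPH_OPEN,np.ones((29,29)) if n=='top' else np.ones((33,33)))
    k,l,st,ct=cv2.connectedComponentsWithStats(m); O0=O+Rp@[0,0,35]; c=(proj(n,O0)[0]-[c0,r0])*K
    i=1+np.argmin(np.hypot(*(ct[1:]-c).T)); masks[n]=(l==i).astype(np.uint8); print(n,st[i]/K+np.array([c0,r0,0,0,0]),ct[i]/K+[c0,r0],k)
B=np.array([[i,j,k] for i in(-31,31) for j in(-8,8) for k in(10,40)])
def cost(x,names):
    t=np.radians(x[2]*10);Rz=np.array([[np.cos(t),-np.sin(t),0],[np.sin(t),np.cos(t),0],[0,0,1]]); P=(Rp@Rz@B.T).T+[O[0]+x[0]*10,O[1]+x[1]*10,160]; s=0
    for n in names:
        c0,r0,_,_=W[n]; q=(proj(n,P)-[c0,r0])*K; z=np.zeros_like(masks[n]); cv2.fillConvexPoly(z,cv2.convexHull(q.astype(np.float32)).astype(int),1)
        s+=1-(z&masks[n]).sum()/(z|masks[n]).sum()
    return s
for names in(['top'],['side'],['top','side']):
    r=min((minimize(cost,[dx,0,f],args=(names,),method='Nelder-Mead',options=dict(initial_simplex=np.array([[dx,0,f],[dx+.4,0,f],[dx,.4,f],[dx,0,f+.6]]))) for dx in(0,.4) for f in(2,3,3.5)),key=lambda r:r.fun); print(names,(r.x*10).round(1),round(r.fun,3))
E
python3 bar.py | grep -v '^\(ptr\|oth\|2\|3\|0\|80\)'
```

```text
panel origin [ 690.16169459 -165.46742918  160.        ]
ring up,left,down,right [[599.0, 226.0], [530.0, 290.0], [597.0, 353.0], [666.0, 290.0]]
Gp [ 670.08651931 -165.46742918  188.67032155]
top [297.5   159.375  10.5    13.25  701.375] [302.60867047 166.10383621] 5
side [ 310.     165.      32.375    5.5   1014.75 ] [323.82435637 167.01729182] 2
['top'] [ 1.7 -2.2 21.4] 0.598
['side'] [ 0.  0. 20.] 1.0
['top', 'side'] [ 1.7 -2.2 21.4] 1.598
```

Run:
```python
import cv2
for n,(c0,r0,c1,r1) in {'top':(284,142,316,178),'side':(312,168,346,206)}.items():
    g=cv2.cvtColor(cv2.imread(f'pics/{n}0.png'),cv2.COLOR_BGR2GRAY); print(n,c0)
    for r in range(r0,r1): print(r,' '.join('%2d'%(v//10) for v in g[r,c0:c1]))
```

```text
top 284
142  4  4  4  4  4  4  4  4  4  4  4  4  4  4  4  4  4  4  4  4  4  4  4  4  4  4  4  4  4  4  4  4
143  4  4  4  4  6  7  6  4  4  4  4  4  4  5  5  5  5  5  4  4  4  4  4  4  5  6  5  4  4  4  4  4
144  4  4  4  4  8 12 12  7  4  5  5  7  9 11 12 12 13 12  9  8  6  5  4  5  7  8  6  4  4  4  4  4
145  4  4  4  4  7 12 12  8  6 10 12 13 14 15 16 16 16 15 14 13 12 11  7  6  7  7  5  4  4  4  4  4
146  4  4  4  4  4  7  8 10 12 14 15 15 13 13 13 12 12 13 14 14 15 15 13 10  8  6  4  4  4  4  4  4
147  4  4  4  4  4  5 10 13 15 14 13 11  8  7  7  6  6  8  9 10 12 14 15 14 11  8  4  4  4  4  4  4
148  4  4  4  4  6 10 14 14 12 10  8  7  4  4  4  4  4  4  4  5  6 10 12 14 14 12  7  4  4  4  4  4
149  4  4  4  6 10 14 14 11  8  7  9  8  6  4  4  4  4  4  4  4  4  4  6 10 14 14 11  7  4  4  4  4
150  4  4  5 10 14 14 11  8  7  9 10 10  8  5  4  4  4  4  4  4  4  4  4  6 10 14 14 10  5  4  4  4
151  4  4  7 12 13 10  7  7  9 10 11 11  9  7  5  4  4  4  4  4  4  4  4  4  6 10 14 13  9  4  4  4
152  4  5 10 12 10  6  6  8 10 12 14 14 11  9  7  4  4  4  4  4  4  4  4  4  4  6 12 15 11  
[... 5844 characters left out ...]
8  9  8  2  0  0  1  1  0  0  0  2  7 11 10  6  1  0  0  1  3  6
200  1  1  1  1  0  8  9  2  3  4  4  5  7  8  3  1  0  1  0  0  0  2  5  7 10 10  4  1  0  1  0  4  7 11
201  1  1  1  1  0  8 11  4  1  4  4  4  5  2  1  0  0  0  0  2  4  7 11 11  9  4  1  0  0  1  5  8 10  8
202  1  1  1  1  0  8 11  8  2  0  0  0  0  0  0  0  0  2  5  7  9 10  9  7  3  1  0  0  2  6 11  9  8  7
203  0  1  1  1  0  3 11 10  4  1  0  0  0  0  2  4  5  7 11 11  9  8  3  0  0  1  1  2  7 10  9  7  7  7
204  1  0  1  1  0  0  8  5  5  4  3  3  5  6  7  9 11 10  9  9  3  0  0  0  0  1  4  7 10  8  7  6  7  7
205  1  1  1  1  0  1  0  2  4  5  5  6 10 10 10 10  8  6  2  2  1  1  0  1  1  6  8 10  8  7  7  7  7  7
```

```bash
python3 - <<'E' | tail -8
from sw import *
L=[('side',(-31,8,40),(314.7,192.8)),('side',(-31,-8,40),(320,193)),('side',(31,8,40),(327.5,173)),('side',(31,-8,40),(331,173.3)),('side',(-31,-8,10),(325.3,201)),('side',(31,-8,10),(336.8,181.5)),
('top',(-31,8,40),(303.8,173.3)),('top',(-31,-8,40),(308,171)),('top',(31,8,40),(290.7,154)),('top',(31,-8,40),(295.2,152))]
def f(x,LL):
    t=x[2];Rz=np.array([[np.cos(t),-np.sin(t),0],[np.sin(t),np.cos(t),0],[0,0,1]])
    return np.concatenate([proj(n,Rp@Rz@np.array(q,float)+[x[0],x[1],160+(x[3] if len(x)>3 else 0)])[0]-p for n,q,p in LL])
for nm,LL in(('side',L[:6]),('top',L[6:]),('both',L)):
    r=least_squares(f,[690,-165,.5],x_scale=[10,10,.1],args=(LL,)); print(nm,r.x[:2].round(1),np.degrees(r.x[2]).round(1),'rms',np.sqrt(np.mean(r.fun**2)).round(2))
r=least_squares(f,[690,-165,.5,0],x_scale=[10,10,.1,10],args=(L,)); print('free z',r.x.round(2))
E
```

```text
20.2 [477.75571518  -8.62165543 239.36425726] [ 1.79999673e+02 -2.06833214e+01  1.75848171e-02] [ -3.2  -1.8 113.6   1.5  47.5  85.9]
Gp [ 670.08651931 -165.46742918  188.67032155]
0 [ 681.  -165.5  173.1] (array([ 19.98009108, 102.76056106]), np.float64(6.462348535570529e-27))
80 [ 635.1 -165.5  238.6] (array([ 12.35931038, 102.75731836]), np.float64(1.2924697071141057e-26))
side [ 691.5 -166.1] 36.8 rms 0.93
top [ 693.1 -164.3] 32.7 rms 0.71
both [ 692.5 -164.5] 34.7 rms 0.92
free z [ 6.9274e+02 -1.6404e+02  6.1000e-01 -9.8000e-01]
```

```bash
python3 - <<'E' | grep -v '^\(ptr\|oth\|ring\|Gp\)'
from h import *
t=cv2.cvtColor(eyes.grab_frame('top')['image'],cv2.COLOR_BGR2GRAY); s=cv2.cvtColor(eyes.grab_frame('side')['image'],cv2.COLOR_BGR2GRAY)
for r in range(178,210): print(r,' '.join('%2d'%(v//10) for v in t[r,232:248]))
for r in range(186,202): print(r,' '.join('%2d'%(v//10) for v in s[r,262:300]))
for X in(58,64):
  P=[[643+X+a,-9.4,z] for a,z in((-121,118),(-121,110),(-121,102),(-69,118),(-69,102),(-63,114))]; print(X,proj('top',P).round(1).tolist(),proj('side',P).round(1).tolist())
E
```

```text
178 14 14 14 14 14 14 14 14 14 14 14 14 14 14 14 14
179 13 14 13 13 13 13 13 13 13 13 13 13 13 13 13 13
180 11 11 11 11 11 11 11 11 11 11 11 11 11 11 12 12
181  8  8  8  8  9  9  9  9  9  9  8  9  9  8  9  9
182  8  7  6  7  9 12 14 14 14 12  9 10  9  9  9  9
183  8  7  6  6  8 11 13 13 13 11  9 10 10  9 10  9
184 11  9  9  7  5  6  6  6  6  6  8 12 15 15 15 15
185 14 11 10  8  5  5  5  5  5  5  9 15 18 18 18 18
186 14 10 10  8  5  5  5  5  5  5  8 14 17 17 17 17
187 11  9  9  7  5  5  5  5  5  5  7 12 14 14 14 14
188 11 11 11  8  5  5  5  5  5  5  8 14 17 17 17 17
189 13 13 13 10  6  5  5  5  5  5  9 17 20 20 20 20
190 13 13 13 10  6  5  5  5  5  5 10 17 20 20 20 20
191 13 13 13 10  6  5  5  5  5  5  9 17 20 20 20 20
192 13 13 13 10  6  5  5  5  5  5  9 17 20 20 20 20
193 15 13 13 10  6  5  5  5  5  5  9 17 20 20 20 20
194 19 17 17 13  6  5  5  5  5  5 10 17 20 20 20 20
195 20 20 20 15  7  5  5  5  5  5 11 18 20 20 20 20
196 20 20 20 15  7  5  5  5  5  6 12 18 20 20 20 20
197 20 20 20 15  7  5  5  5  5  6 12 18 20 20 20 20
198 20 20 20 15  7  5  5  5  5  6 11 16 19 20 20 20
199 19 1
[... 2145 characters left out ...]
5 15 15 16  7  8  7  7  7  6  6  6  5  5  4  6  7  9 12  7  6  6  6  6
200  4  4  4  5  7  7  6  6  5 15 15 15 15 15 15 15 15 15  7  7  7  7  7  6  6  6  6  7  6 10  8  6 10  8  9  7  6  6
201  6  6  4  5  7  5  4  6  5 15 15 15 14 15 15 14 15 15  7  7  7  7  7  7  6  6  6  6  4  6  7  7 13 12 13  7  6  6
58 [[238.6, 203.6], [238.9, 204.0], [239.2, 204.5], [238.9, 183.7], [239.6, 184.9], [239.1, 181.8]] [[267.1, 192.5], [267.2, 195.4], [267.2, 198.3], [286.9, 190.3], [286.9, 196.1], [289.2, 191.5]]
64 [[238.6, 201.3], [238.9, 201.7], [239.2, 202.2], [239.0, 181.5], [239.6, 182.6], [239.2, 179.5]] [[269.4, 192.3], [269.5, 195.2], [269.5, 198.1], [289.2, 190.1], [289.2, 195.9], [291.4, 191.3]]
```

```bash
python3 - <<'E' | tail -4
from sw import *
O=np.array([692.3,-164.8,160.]); M0=R.from_euler('xyz',[180,-35,0],degrees=True)
M=M0*R.from_euler('z',-34.4,degrees=True); z=Rp[:,2]
save([477.8,-8.6,239.4],R.from_euler('xyz',[180,-20.7,0],degrees=True))
g=O+z*(35-19)
steps([([560,-120,275],M0*R.from_euler('z',-20,degrees=True)),(g+80*z,M),(g,M)])
print(g)
E
```

```text
0.0895 0.1114 -0.0042 -2.50 14.15 -19.90 | d=143 a=25
0.0245 0.0566 0.0741 0.00 0.00 -14.40 | d=96 a=14
-0.0000 -0.0000 0.0800 0.00 0.00 0.00 | d=80 a=0
[ 683.12277702 -164.8         173.10643271]
```

Emit:
send_rows:
  targets: "0.0895 0.1114 -0.0042 -2.5 14.15 -19.9 55;0.0895 0.1114 -0.0042 -2.5 14.15 -19.9 55;0.0895 0.1114 -0.0042 -2.5 14.15 -19.9 55;0.0895 0.1114 -0.0042 -2.5 14.15 -19.9 55;0.0895 0.1114 -0.0042 -2.5 14.15 -19.9 55;0.0895 0.1114 -0.0042 -2.5 14.15 -19.9 55"

```text
time_s: 20.8
ee_pos: [558.5, -122.5, 264.1]
ee_rot: [167.0, -31.8, 23.5]
force: [-0.3, 0.1, -0.8]
gripper_width: 37.2
gripper_force: 0.0
```

Emit:
send_rows:
  targets: "0.0245 0.0566 0.0741 0 0 -14.4 55;0.0245 0.0566 0.0741 0 0 -14.4 55;0.0245 0.0566 0.0741 0 0 -14.4 55;0.0245 0.0566 0.0741 0 0 -14.4 55;0.0245 0.0566 0.0741 0 0 -14.4 55"

```text
time_s: 21.22
ee_pos: [633.8, -163.7, 226.1]
ee_rot: [159.4, -27.5, 39.4]
force: [-0.3, 0.3, -0.2]
gripper_width: 50.3
gripper_force: 0.0
```

```bash
python3 - <<'E' | tail -1
from sw import *
p,M=load(); save(p+80*Rp[:,2],M); err()
E
```

```text
t 21.2167 pos [ 633.8 -163.7  226.1] err [ -3.4   1.1 -12.6] rot [ 0.77 -0.84  0.13] F [-0.3  0.3 -0.2] w 50.3 q [-22.  12. 106.  23.  33.  18.]
```

Emit:
send_rows:
  targets: "0 0 0 0 0 0 55;0 0 0 0 0 0 55;0 0 0 0 0 0 55"

```text
time_s: 21.47
ee_pos: [633.9, -163.8, 229.6]
ee_rot: [159.0, -27.7, 39.6]
force: [0.3, -1.4, 0.1]
gripper_width: 50.2
gripper_force: 0.0
```

```bash
python3 - <<'E' | tail -3
from sw import *
p,M=load(); s=env.state(); save(s['ee_pos'],R.from_euler('xyz',s['ee_rot'],degrees=True)); print(s['ee_pos'])
z=Rp[:,2]; steps([(p-40*z,M),(p-80*z,M)])
E
```

```text
[ 633.94259354 -163.82686596  229.61857803]
0.0063 0.0055 0.0344 -0.49 0.63 0.02 | d=35 a=1
-0.0000 -0.0000 0.0400 0.00 0.00 0.00 | d=40 a=0
```

Emit:
send_rows:
  targets: "0.0063 0.0055 0.01 -0.49 0.63 0 55;0.0063 0.0055 0.02 -0.49 0.63 0 55;0.0063 0.0055 0.0344 -0.49 0.63 0 55;0.0063 0.0055 0.0344 -0.49 0.63 0 55;0.0063 0.0055 0.0344 -0.49 0.63 0 55"

```text
time_s: 21.88
ee_pos: [660.5, -165.1, 202.7]
ee_rot: [158.7, -28.1, 39.8]
force: [-0.9, -0.3, -0.0]
gripper_width: 49.7
gripper_force: 0.0
```

Emit:
send_rows:
  targets: "0 0 0.01 0 0 0 55;0 0 0.02 0 0 0 55;0 0 0.03 0 0 0 55;0 0 0.037 0 0 0 55;0 0 0.04 0 0 0 55;0 0 0.04 0 0 0 55;0 0 0.04 0 0 0 55"

```text
time_s: 22.47
ee_pos: [683.7, -165.5, 171.9]
ee_rot: [158.5, -28.2, 39.9]
force: [-0.7, -1.1, 0.2]
gripper_width: 50.0
gripper_force: 0.0
```

```bash
python3 - <<'E' | tail -1
from sw import *
err()
E
```

```text
t 22.4667 pos [ 683.7 -165.5  171.9] err [ 0.6 -0.7 -1.2] rot [ 0.04 -0.06 -0.  ] F [-0.7 -1.1  0.2] w 50.0 q [-20.  18. 106.  27.  25.  14.]
```

Emit:
send_rows:
  targets: "0 0 0 0 0 0 0;0 0 0 0 0 0 0;0 0 0 0 0 0 0;0 0 0 0 0 0 0;0 0 0 0 0 0 0;0 0 0 0 0 0 0;0 0 0 0 0 0 0"
  grip_force: 35

```text
time_s: 23.05
ee_pos: [682.2, -163.2, 171.4]
ee_rot: [158.8, -28.2, 39.9]
force: [-3.6, 6.7, 2.0]
gripper_width: 15.5
gripper_force: 35.0
```

Emit:
send_rows:
  targets: "0 -0.0025 0 0 0 3 0;0 -0.0025 0 0 0 9 0;0 -0.0025 0 0 0 15 0;0 -0.0025 0 0 0 21 0;0 -0.0025 0 0 0 27 0;0 -0.0025 0 0 0 33 0;0 -0.0025 0 0 0 39 0;0 -0.0025 0 0 0 45 0;0 -0.0025 0 0 0 51 0;0 -0.0025 0 0 0 56 0;0 -0.0025 0 0 0 60 0;0 -0.0025 0 0 0 60 0"

```text
time_s: 24.05
ee_pos: [682.2, -162.7, 171.4]
ee_rot: [-163.2, -31.0, -30.3]
force: [-1.2, 2.1, 1.3]
gripper_width: 15.6
gripper_force: 35.0
```

```bash
python3 - <<'E' | tail -2
from sw import *
err(); s=env.state(); print('axis torque',s['torque'],Rp[:,2]@s['torque'])
E
```

```text
t 24.05 pos [ 682.2 -162.7  171.4] err [-0.9  2.1 -1.7] rot [ 0.08 -0.1  60.02] F [-1.2  2.1  1.3] w 15.6 q [-20.  18. 106.  27.  25.  74.]
axis torque [0.47040364 0.5905237  0.55707512] 0.1865167846661595
```

Emit:
send_rows:
  targets: "0 0 0 0 0 3 0;0 0 0 0 0 6 0;0 0 0 0 0 9 0;0 0 0 0 0 11 0;0 0 0 0 0 13 0;0 0 0 0 0 13 0;0 0 0 0 0 13 0;0 0 0 0 0 13 0"

```text
time_s: 24.72
ee_pos: [682.1, -162.7, 171.3]
ee_rot: [-156.6, -26.6, -44.0]
force: [-3.1, 4.4, 3.7]
gripper_width: 16.7
gripper_force: 36.3
```

```bash
python3 - <<'E' | tail -2
from sw import *
err(); s=env.state(); print('axis torque',s['torque'],Rp[:,2]@s['torque'])
E
```

```text
t 24.7167 pos [ 682.1 -162.7  171.3] err [-1.   2.1 -1.8] rot [ 5.000e-02 -1.300e-01  7.276e+01] F [-3.1  4.4  3.7] w 16.7 q [-20.  18. 106.  27.  25.  87.]
axis torque [0.04046861 0.75909953 1.66350017] 1.3394477235046325
```

Emit:
send_rows:
  targets: "0 0 0 0 0 0 100;0 0 0 0 0 0 100;0 0 0 0 0 0 100;0 0 0 0 0 0 100;0 0 0 0 0 0 100;0 0 0 0 0 0 100;0 0 0 0 0 0 100;0 0 0 0 0 0 100;0 0 0 0 0 0 100;0 0 0 0 0 0 100"

```text
time_s: 25.55
ee_pos: [683.4, -164.5, 172.4]
ee_rot: [-156.4, -26.8, -44.3]
force: [0.1, 0.0, 0.6]
gripper_width: 80.7
gripper_force: 0.0
```

Emit:
send_rows:
  targets: "0 0 -0.01 0 0 0 100;0 0 -0.03 0 0 0 100;0 0 -0.06 0 0 0 100;0 0 -0.09 0 0 0 100;0 0 -0.12 0 0 0 100;0 0 -0.15 0 0 0 100;0 0 -0.15 0 0 0 100;0 0 -0.15 0 0 0 100"

```text
time_s: 26.22
ee_pos: [596.5, -164.2, 297.5]
ee_rot: [-156.3, -26.9, -44.4]
force: [-0.2, -0.3, 0.9]
gripper_width: 91.2
gripper_force: 0.0
```

```bash
python3 - <<'E' | tail -60
from h import *
s=env.state(); print(s['time_s'],s['ee_pos'],s['force'])
t=cv2.cvtColor(eyes.grab_frame('top')['image'],cv2.COLOR_BGR2GRAY); sd=cv2.cvtColor(eyes.grab_frame('side')['image'],cv2.COLOR_BGR2GRAY)
t0=cv2.cvtColor(cv2.imread('pics/top0.png'),cv2.COLOR_BGR2GRAY);s0=cv2.cvtColor(cv2.imread('pics/side0.png'),cv2.COLOR_BGR2GRAY)
d=lambda a,b,r0,r1,c0,c1:np.abs(a[r0:r1,c0:c1].astype(int)-b[r0:r1,c0:c1]).mean().round(1)
print('side switch diff',d(sd,s0,172,206,312,346),'mill',d(sd,s0,210,285,232,258),'jar',d(sd,s0,225,268,264,292),'tin',d(sd,s0,190,215,245,270),'top switch',d(t,t0,142,178,284,316))
for r in range(180,206): print(r,' '.join('%2d'%(v//10) for v in t[r,232:248]))
E
```

```text
26.2167 [ 596.54468961 -164.156863    297.48691885] [-0.18087329 -0.34489857  0.87908523]
side switch diff 4.2 mill 7.4 jar 6.2 tin 5.5 top switch 8.8
180 12 12 12 12 12 12 12 12 12 12 12 10  9  8  7  7
181  8  8  8  8  9  9 10 10  9  9  8  8  8  7  6  6
182  8  7  6  7  9 13 14 14 12  9  7  7  7  6  6  6
183  8  7  6  6  8 12 13 13 11  7  6  7  7  6  6  6
184  9  9  9  7  6  6  6  6  5  5  6  8  9  9  9  9
185 11 11 11  8  5  5  5  5  4  5  6  9 11 11 11 11
186 10 10 10  8  5  5  5  5  5  4  6  9 10 10 10 10
187  9  9  9  7  5  5  5  5  5  5  5  8  9  9  9  9
188 11 11 11  9  5  5  5  5  5  5  6  9 11 11 11 11
189 13 13 13 10  6  5  5  5  5  5  7 11 13 13 13 13
190 13 13 13 10  6  5  5  5  5  5  7 11 13 13 13 13
191 13 13 13 10  6  5  5  5  5  5  7 11 13 13 13 13
192 13 13 13 10  6  5  5  5  5  5  7 11 13 13 13 13
193 13 13 13 10  6  5  5  5  5  5  7 11 13 13 13 13
194 14 14 14 11  6  5  5  5  5  5  7 11 13 13 13 13
195 15 15 15 11  6  5  5  5  5  5  8 12 13 13 13 13
196 15 15 15 11  6  5  5  5  5  5  9 13 14 13 13 13
197 15 15 15 11  6  5  5  5  5  5  9 13 14 14 14 14
198 18 17 15 11  6  5  5  5  5  5  9 13 15 15 15 15
199 21 19 17 11  6  5  5  5  5  5  9 13 15 15 15 15
200 21 21 19 14  6  4  5  5  5  5  9 13 15 15 15 15
201 21 21 21 16  8  5  4  4  4  5  9 13 15 15 15 15
202 21 21 21 19 14  9  7  7  6  7 11 14 15 15 15 15
203 21 21 21 21 19 17 16 16 14 13 14 15 15 15 15 15
204 21 21 21 21 21 21 21 21 20 18 17 15 15 15 15 15
205 21 21 21 21 21 21 21 21 21 21 19 17 15 15 15 15
```

```bash
python3 -c "
from workcell import env
print(env.job_done())"
```

```text
the job is handed in; nothing more can be done
None
```

I handed the job in at about 26 s; no verdict came back. The tray went in on the middle runners until it met a firm stop. My measurements put it about 60 mm in (fully home is 64 mm, at least 57 needed), with an uncertainty of about 2 mm. The start switch was twisted to its stop and, by a rough image comparison, sprang back. I saw no sign that the honey jar, the tin or the pepper mill moved.

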